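# Pry up the lid of the wooden box with the filling knife

## Task

The lid of the small wooden box sits flush and has nothing to hold. Slip the blade of the filling knife into the slot in the front of the box and lever the lid open with it, to at least 40 degrees, without touching the lid with the gripper or arm; then lay the knife flat on the table.

Things in the scene. Friction and masses are not known exactly. Their poses are not given: they have to be found in the camera images.
- knife: Filling knife lying flat: dark wooden handle 100 x 24 x 18 mm, ferrule, thin flat steel blade 38 mm wide, 2 mm thick, all in line; 0.06-0.1 kg. Origin: balance point on the underside of the handle (grip here across the 24 mm). x along the knife to the blade, z up. Handle from -75 to +25 mm, blade +37 to +107 mm at half the handle's thickness, 9 mm above the underside.
- knife_tip (a point): Middle of the square end edge of the knife's blade, 107 mm ahead of the knife's origin and 9 mm above its underside; axes as the knife's.
- box_slot (a point): Middle of the slot in the wooden box's front face, 49 mm above the table. x points into the box, y left along the front, z up. Box fixed to the table, 120 mm deep (x), 180 wide, 64 high with lid. Slot: cut-out in the 8 mm front wall, 80 mm wide, 14 mm high (z 42-56 mm), closed on top by the lid's underside; behind it the inside is free for 100 mm (contents under z 30 mm).
- lid (a joint): Opening angle of the box's lid, rad: 0 shut, 1.9 fully open. A wooden board 120 mm deep, 180 wide, 8 thick, flush with the box all round. Its hinge runs along the back edge, 120 mm behind the slot point and 7 mm above it, so the front edge rises and swings back. The hinge is stiff: the lid stays where it is left; lifting the front edge takes about 1 N.

How it is judged:
By the outcome, as a careful person would: the job done as asked, in the order asked, and still so for the second after the job is handed in, with the robot touching nothing.
It also fails if it takes over 56 s, if anything falls off the work surface, if the arm or the gripper's body presses on something with over 40 N, if the wrist force passes 120 N, or if a joint passes its speed limit or range.

## Robot

A 6-joint arm with a two-finger parallel gripper is mounted at the origin on the work surface; the furniture and walls round the work are solid. World frame = base frame: x ahead of the robot, y to its left, z up, the work surface at z = 0. Lengths are in m, angles in degrees, forces in N, time in s.
With the tool pointing down it reaches from about 0.325 to 0.925 m from the base axis. Payload 3.1 kg.
Tool frame: the origin (TCP) lies between the finger pads; the fingertips stand 11 mm ahead of it and the grasp point (between the pads) lies 8 mm behind it; z points along the fingers, y is the line along which they close (so a half turn about z gives the same grasp; the last joint's range is limited). The gripper opens to 85 mm and grips with 20 to 120 N. Pads are 22 mm wide; open, the fingers measure 114 mm over their backs; the gripper's body (76 mm by 85 mm) begins 54 mm behind the grasp point. The pads swing forward as they close: fully open they stand 13 mm farther back than shut.
Start: joints at [61.696, 12.427, 92.441, -0, 75.132, -6.429], TCP at [0.233, 0.58, 0.242] pointing down, gripper open.
Joint ranges: [-157.48, 157.48], [-44.54, 120.13], [17.64, 146.25], [-64.5, 244.5], [7.68, 150.69], [-147.95, 147.95]. Speed limits (degrees/s): [159.86, 159.86, 180, 180, 180, 180].

## Interface

Orientations are given as [roll, pitch, yaw] about the fixed x, y, z axes, in that order (R = Rz(yaw) Ry(pitch) Rx(roll)).
In Python, from station import manip gives the robot as it stands. The module is installed in compiled form; this text tells all that it offers.
- The arm moves only by the tool carry_out, never from a script. Its argument "plan" is a list of rows, each an object of numbers: "dx", "dy", "dz": the shift along the tool's x, y, z scaled (see below); "spin": the turn about the tool's z scaled (see below). In form: [{"dx": .., "dy": .., "dz": .., "spin": ..}, ...]. A call has exactly 10 rows; each row shifts and turns the commanded pose from where the row before left it, along the tool's axes as they then stand; what a row does not reach is not made up. The controller multiplies each number of a shift by 25 mm and each number of a turn by 5 degrees. A row lasts 1/10 s, in which the tool goes at most 50 mm and 8.59 degrees, less where a joint would pass 70% of its speed; a pose out of reach is approached as far as the arm can. A call with a number of a shift or a turn outside -1 to 1 is refused whole. A call with a gripper value outside its range is refused whole. "jaw" is the opening, from 0 (shut) to 1 (fully open), set as the call begins (left out, the last holds). The fingers move at their own pace and stop on an object; "force" is the grip in N (left out, the last holds). Time passes only in rows, so rows that do not move let the fingers close, or fill a call up. It gives the time, the measured TCP pose, the force, the opening and the grip force at its end, in the units of the state.
- manip.read_state(): the state, without advancing time (a new reading comes with each control period).
- manip.snapshot(name): name is "scene" or "top" or "wrist"; returns the picture (420x560x3 uint8, blue, green, red); there is no depth.
- manip.camera_info(name): a dict with "fx", "fy", "cx", "cy" (pixels), "origin" and "attitude" of the camera in the world. Camera axes: x right, y down, z forward; pixel columns grow to the right and rows downward; lengths in m; the calibration is good to about 2 mm. The wrist camera is an equidistant fisheye: a pixel r from the principal point sees the ray r / f radians off the axis. A picture is of the moment at which its call begins: read the wrist's pose just before it. camera_info takes no time and is no camera call; for the wrist camera it gives the pose at the moment of the call.
- manip.sign_off(): hands the job in; it is judged then, once.
The state is a dict: "t": time; "q": joint angles; "joint_vel": joint speeds; "tau": joint torques, N m; "eef_pos": TCP position; "tcp_rot": TCP orientation; "wrist_force": force on the tool from outside, world axes, zero at the start; "wrist_torque": the same for the moment, N m; "width": finger opening in m; "grip_force": force on a finger pad.
Only numpy, scipy, OpenCV 4.12 (cv2) and the standard library are available. Lean on these libraries where they do the work, as an engineer would, in place of code of your own. Each camera call takes 0.05 s, during which the arm holds its last target. There are 200 camera calls.

## Working session

There is one attempt and no reset: what is moved stays moved. The work goes in short steps, Python scripts to look and compute and a tool call to move; the robot and the scene stay as the last step left them, time stands still between calls to the robot, and variables do not carry over. Pictures are saved under pics/ and viewed, at most 10 in all, crops included, and the job is handed in when it is done.

Besides the shell and the picture viewer there is one more tool, called after "Request:" as name([rows], argument=value, ...), one row to a line, values as JSON. carry_out: Moves the arm, as the interface text tells. Its arguments: {"type":"object","properties":{"plan":{"type":"array","items":{"type":"object","properties":{"dx":{"type":"number"},"dy":{"type":"number"},"dz":{"type":"number"},"spin":{"type":"number"}}}},"jaw":{"type":"number"},"force":{"type":"number"}},"required":["plan"]}

```bash
mkdir -p pics
python3 - <<'E'
from station import manip
import cv2,numpy as np
s=manip.read_state();print(s['t'],s['eef_pos'],s['tcp_rot'],s['width'])
a=manip.snapshot("scene");b=manip.snapshot("top");
cv2.imwrite("pics/s0.png",a);cv2.imwrite("pics/t0.png",b)
for n in("scene","top","wrist"):print(n,manip.camera_info(n))
E
```

```text
0.0 [0.23244586 0.57932777 0.24096371] [-1.79864845e+02 -1.82993086e-02  1.58124758e+02] 0.08560932363215695
scene {'fx': 381.7608779637981, 'fy': 381.7608779637981, 'cx': 282.3195489836031, 'cy': 206.46885738544896, 'origin': array([ 0.2148123 , -0.57404779,  0.67856812]), 'attitude': array([-133.55098669,   -1.21850764,  -32.64503039])}
top {'fx': 409.5099295662433, 'fy': 409.5099295662433, 'cx': 279.48232127940634, 'cy': 209.80120240311638, 'origin': array([0.47264233, 0.01229947, 1.2665979 ]), 'attitude': array([-174.25163705,   -0.87945362,  -89.65067189])}
wrist {'fx': 325.19226210127806, 'fy': 325.19226210127806, 'cx': 281.70019210688076, 'cy': 208.0380567386552, 'origin': array([0.16323119, 0.60772578, 0.37201655]), 'attitude': array([1.62912156e+02, 1.58891648e-01, 6.81835779e+01])}
```

View pics/t0.png

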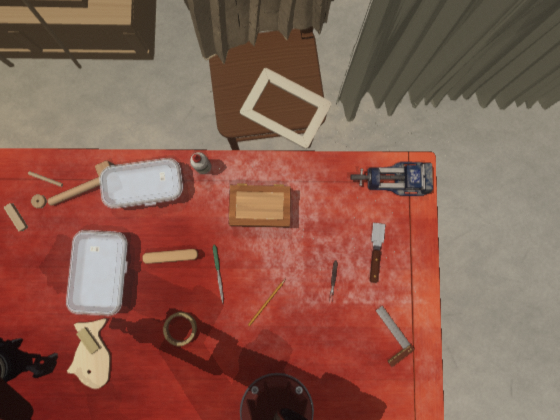

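View pics/s0.png

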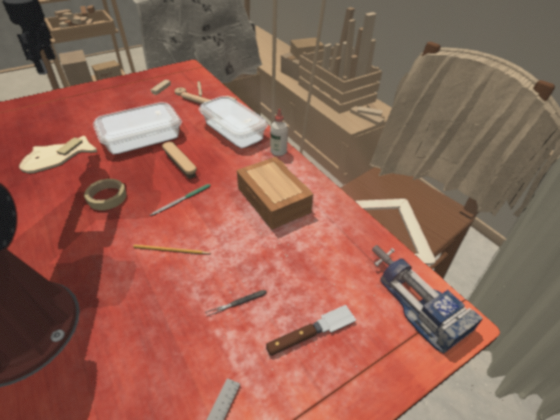

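The top view shows the box around (260,205) and the knife from (375,280) at the handle to (378,224) at the blade. I'll measure both and zoom in on the box front.

```bash
cat > h.py <<'E'
import numpy as np,cv2
from scipy.spatial.transform import Rotation as R
from station import manip
def cast(n,u,v,z,ci=None):
    c=ci or manip.camera_info(n); d=np.array([(u-c['cx'])/c['fx'],(v-c['cy'])/c['fy']])
    r=np.hypot(*d)
    ray=np.r_[np.sin(r)*d/r,np.cos(r)] if n=="wrist" else np.r_[d,1]
    w=R.from_euler('xyz',c['attitude'],degrees=True).apply(ray)
    return c['origin']+w*(z-c['origin'][2])/w[2]
def show(s): print(round(s['t'],2),np.round(s['eef_pos'],4),np.round(s['tcp_rot'],2),'F',np.round(s['wrist_force'],1),'w',round(s['width'],4),s['grip_force'])
E
python3 - <<'E'
from h import *
b=cv2.imread("pics/t0.png");a=cv2.imread("pics/s0.png")
c1=cv2.resize(a[150:230,225:325],(800,640)[:2],interpolation=cv2.INTER_CUBIC)[:600]
c1=cv2.resize(a[150:230,225:325],(500,400),interpolation=cv2.INTER_CUBIC)
c2=cv2.resize(b[215:290,350:400],(267,400),interpolation=cv2.INTER_CUBIC)
cv2.imwrite("pics/c1.png",np.hstack([c1,c2]))
# knife handle/blade
hsv=cv2.cvtColor(b,cv2.COLOR_BGR2HSV)
roi=np.zeros(b.shape[:2],np.uint8);roi[215:290,362:395]=1
H,S,V=cv2.split(hsv)
bl=((S<70)&(V>110)&(roi>0)); ha=((V<110)&(roi>0))
for n,m,z in(("blade",bl,.01),("handle",ha,.018)):
    cn=max(cv2.findContours(m.astype(np.uint8),0,1)[0],key=cv2.contourArea)
    r=cv2.boxPoints(cv2.minAreaRect(cn));print(n,cv2.contourArea(cn));print(np.array([cast("top",*p,z)[:2] for p in r]).round(4))
# box: non red hue
m=((H>8)&(H<30)&(S>60)).astype(np.uint8);m[:170]=0;m[245:]=0;m[:,:215]=0;m[:,305:]=0
cn=max(cv2.findContours(m,0,1)[0],key=cv2.contourArea)
r=cv2.boxPoints(cv2.minAreaRect(cn));print("box",r.round(1));print(np.array([cast("top",*p,.064)[:2] for p in r]).round(4))
E
```

```text
blade 235.0
[[ 0.4927 -0.2857]
 [ 0.5627 -0.2946]
 [ 0.5587 -0.3323]
 [ 0.4888 -0.3231]]
handle 272.5
[[ 0.3826 -0.2771]
 [ 0.4915 -0.2905]
 [ 0.4888 -0.3174]
 [ 0.38   -0.3038]]
box [[228.5 225.3]
 [229.6 182.6]
 [290.5 184.2]
 [289.4 227. ]]
[[ 0.5469  0.1441]
 [ 0.6739  0.143 ]
 [ 0.6705 -0.0378]
 [ 0.5433 -0.0348]]
```

View pics/c1.png

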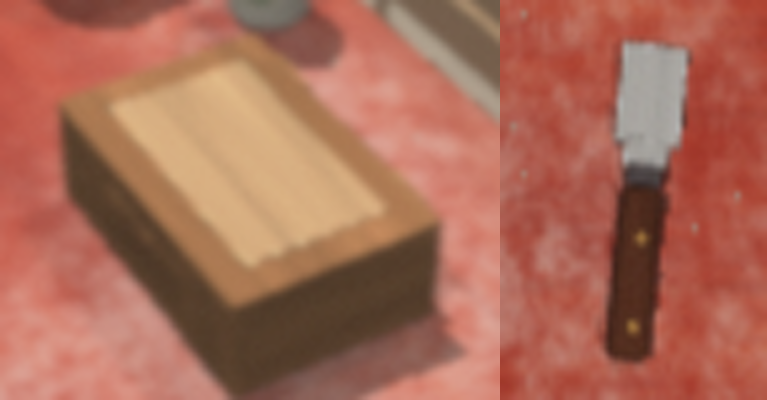

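Request:
carry_out([
  {"dx": -0.2, "dy": -1, "dz": 0, "spin": -0.97},
  {"dx": -0.2, "dy": -1, "dz": 0, "spin": -0.97},
  {"dx": -0.3, "dy": -1, "dz": 0, "spin": -0.97},
  {"dx": -0.4, "dy": -1, "dz": 0, "spin": 0},
  {"dx": -0.4, "dy": -1, "dz": 0, "spin": 0},
  {"dx": -0.4, "dy": -1, "dz": 0, "spin": 0},
  {"dx": -0.4, "dy": -1, "dz": 0, "spin": 0},
  {"dx": -0.4, "dy": -1, "dz": 0, "spin": 0},
  {"dx": -0.4, "dy": -1, "dz": 0, "spin": 0},
  {"dx": -0.4, "dy": -1, "dz": 0, "spin": 0},
], jaw=0.7)

```text
t: 1.1
eef_pos: [0.2746, 0.3197, 0.2418]
tcp_rot: [-180.0, -0.0, 172.7]
wrist_force: [0.3, -0.4, -0.2]
width: 0.0599
grip_force: 0.0
```

Request:
carry_out([
  {"dx": -0.4, "dy": -1, "dz": 0, "spin": 0},
  {"dx": -0.4, "dy": -1, "dz": 0, "spin": 0},
  {"dx": -0.4, "dy": -1, "dz": 0, "spin": 0},
  {"dx": -0.4, "dy": -1, "dz": 0, "spin": 0},
  {"dx": -0.4, "dy": -1, "dz": 0, "spin": 0},
  {"dx": -0.4, "dy": -1, "dz": 0, "spin": 0},
  {"dx": -0.4, "dy": -1, "dz": 0, "spin": 0},
  {"dx": -0.4, "dy": -1, "dz": 0, "spin": 0},
  {"dx": -0.4, "dy": -1, "dz": 0, "spin": 0},
  {"dx": -0.4, "dy": -1, "dz": 0, "spin": 0},
])

```text
t: 2.1
eef_pos: [0.3419, 0.0593, 0.2419]
tcp_rot: [180.0, -0.0, 172.7]
wrist_force: [1.4, 0.6, 0.9]
width: 0.0598
grip_force: 0.0
```

```bash
python3 -c "
from h import *
show(manip.read_state())"
```

```text
2.1 [0.3419 0.0593 0.2419] [ 1.8000e+02 -2.0000e-02  1.7267e+02] F [1.4 0.6 0.9] w 0.0598 0.0
```

Request:
carry_out([
  {"dx": -0.5, "dy": -1, "dz": 0, "spin": 0},
  {"dx": -0.5, "dy": -1, "dz": 0, "spin": 0},
  {"dx": -0.5, "dy": -1, "dz": 0, "spin": 0},
  {"dx": -0.5, "dy": -1, "dz": 0, "spin": 0},
  {"dx": -0.5, "dy": -1, "dz": 0, "spin": 0},
  {"dx": -0.5, "dy": -1, "dz": 0.4, "spin": 0},
  {"dx": -0.5, "dy": -1, "dz": 0.4, "spin": 0},
  {"dx": -0.5, "dy": -1, "dz": 0.4, "spin": 0},
  {"dx": -0.5, "dy": -1, "dz": 0.4, "spin": 0},
  {"dx": -0.5, "dy": -1, "dz": 0.4, "spin": 0},
])

```text
t: 3.1
eef_pos: [0.4341, -0.2045, 0.1913]
tcp_rot: [180.0, -0.0, 172.7]
wrist_force: [-0.3, 0.1, 0.1]
width: 0.0598
grip_force: 0.0
```

Request:
carry_out([
  {"dx": -0.4, "dy": -1, "dz": 0.4, "spin": 0},
  {"dx": -0.4, "dy": -1, "dz": 0.4, "spin": 0},
  {"dx": -0.4, "dy": -0.8, "dz": 0.4, "spin": 0},
  {"dx": 0, "dy": 0, "dz": 0.4, "spin": 0},
  {"dx": 0, "dy": 0, "dz": 0.4, "spin": 0},
  {"dx": 0, "dy": 0, "dz": 0, "spin": 0},
  {"dx": 0, "dy": 0, "dz": 0, "spin": 0},
  {"dx": 0, "dy": 0, "dz": 0, "spin": 0},
  {"dx": 0, "dy": 0, "dz": 0, "spin": 0},
  {"dx": 0, "dy": 0, "dz": 0, "spin": 0},
])

```text
t: 4.1
eef_pos: [0.4554, -0.2767, 0.143]
tcp_rot: [-180.0, 0.1, 172.7]
wrist_force: [-0.8, -0.2, -1.0]
width: 0.0601
grip_force: 0.0
```

```bash
python3 -c "
from h import *
s=manip.read_state();show(s)
ci=manip.camera_info('wrist');im=manip.snapshot('wrist');cv2.imwrite('pics/w1.png',im)
H,S,V=cv2.split(cv2.cvtColor(im,cv2.COLOR_BGR2HSV))
print(ci)
"
```

```text
4.1 [ 0.4554 -0.2767  0.143 ] [-1.7996e+02  6.0000e-02  1.7270e+02] F [-0.8 -0.2 -1. ] w 0.0601 0.0
{'fx': 325.19226210127806, 'fy': 325.19226210127806, 'cx': 281.70019210688076, 'cy': 208.0380567386552, 'origin': array([ 0.38107378, -0.26698673,  0.27385691]), 'attitude': array([1.62842854e+02, 6.81173340e-02, 8.27579245e+01])}
```

View pics/w1.png

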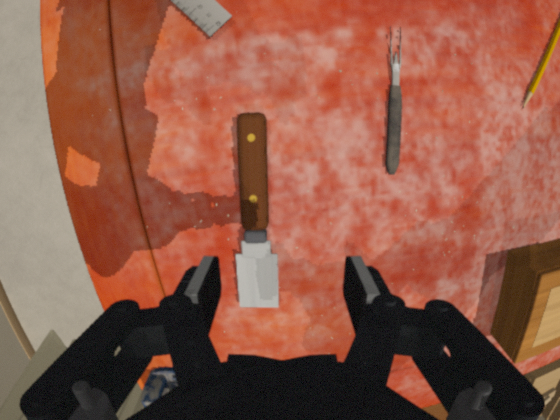

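The wrist view shows the knife, with the handle rear at (252,113), the ferrule at (256,237) and the tip at (258,306). I'll cast these onto the knife's height.

```bash
python3 -c "
from h import *
for u,v,z in((251.5,113,.014),(253,172,.018),(256,231,.012),(258.5,306,.01)):print(cast('wrist',u,v,z).round(4))
t=cast('wrist',258.5,306,.01);r=cast('wrist',251.5,113,.014);d=(t-r)[:2];L=np.hypot(*d);d/=L
print(L,np.degrees(np.arctan2(d[1],d[0])),t[:2]-.107*d,r[:2]+.075*d)
"
```

```text
[ 0.3796 -0.2912  0.014 ]
[ 0.4264 -0.2963  0.018 ]
[ 0.4789 -0.3022  0.012 ]
[ 0.5576 -0.3125  0.01  ]
0.17924865058570869 -6.822259209694955 [ 0.45131798 -0.29975585] [ 0.45404985 -0.30008268]
```

Request:
carry_out([
  {"dx": 0, "dy": -0.93, "dz": 0.2, "spin": 0},
  {"dx": 0, "dy": 0, "dz": 0.8, "spin": 0},
  {"dx": 0, "dy": 0, "dz": 0.9, "spin": 0},
  {"dx": 0, "dy": 0, "dz": 0.9, "spin": 0},
  {"dx": 0, "dy": 0, "dz": 0.9, "spin": 0},
  {"dx": 0, "dy": 0, "dz": 0.8, "spin": 0},
  {"dx": 0, "dy": 0, "dz": 0.4, "spin": 0},
  {"dx": 0, "dy": 0, "dz": 0.2, "spin": 0},
  {"dx": 0, "dy": 0, "dz": 0, "spin": 0},
  {"dx": 0, "dy": 0, "dz": 0, "spin": 0},
])

```text
t: 5.15
eef_pos: [0.4529, -0.3005, 0.0158]
tcp_rot: [-179.9, 0.1, 172.7]
wrist_force: [-0.3, -0.6, 0.5]
width: 0.0596
grip_force: 0.0
```

Request:
carry_out([
  {"dx": 0, "dy": 0, "dz": 0, "spin": 0},
  {"dx": 0, "dy": 0, "dz": 0, "spin": 0},
  {"dx": 0, "dy": 0, "dz": 0, "spin": 0},
  {"dx": 0, "dy": 0, "dz": 0, "spin": 0},
  {"dx": 0, "dy": 0, "dz": 0, "spin": 0},
  {"dx": 0, "dy": 0, "dz": 0, "spin": 0},
  {"dx": 0, "dy": 0, "dz": 0, "spin": 0},
  {"dx": 0, "dy": 0, "dz": 0, "spin": 0},
  {"dx": 0, "dy": 0, "dz": 0, "spin": 0},
  {"dx": 0, "dy": 0, "dz": 0, "spin": 0},
], jaw=0, force=80)

```text
t: 6.15
eef_pos: [0.4529, -0.3006, 0.016]
tcp_rot: [-179.9, 0.1, 172.7]
wrist_force: [-0.2, -0.3, 5.9]
width: 0.0217
grip_force: 81.3
```

Request:
carry_out([
  {"dx": 0, "dy": 0, "dz": -0.2, "spin": 0},
  {"dx": 0, "dy": 0, "dz": -0.4, "spin": 0},
  {"dx": 0, "dy": 0, "dz": -0.6, "spin": 0},
  {"dx": 0, "dy": 0, "dz": -0.6, "spin": 0},
  {"dx": 0, "dy": 0, "dz": -0.6, "spin": 0},
  {"dx": 0, "dy": 0, "dz": -0.6, "spin": 0},
  {"dx": 0, "dy": 0, "dz": -0.6, "spin": 0},
  {"dx": 0, "dy": 0, "dz": -0.4, "spin": 0},
  {"dx": 0, "dy": 0, "dz": 0, "spin": 0},
  {"dx": 0, "dy": 0, "dz": 0, "spin": 0},
], force=100)

```text
t: 7.15
eef_pos: [0.452, -0.2998, 0.1149]
tcp_rot: [-180.0, 0.0, 172.7]
wrist_force: [-0.2, 1.0, -0.7]
width: 0.0216
grip_force: 98.0
```

```bash
python3 -c "
from h import *
s=manip.read_state();show(s)
im=manip.snapshot('wrist');sc=manip.snapshot('scene');cv2.imwrite('pics/s2.png',np.hstack([cv2.resize(sc[150:400,200:430],(345,375)),cv2.resize(im,(455,341))[:375] if 0 else cv2.resize(im,(455,375))]))
"
```

```text
7.15 [ 0.452  -0.2998  0.1149] [-1.8000e+02  1.0000e-02  1.7267e+02] F [-0.2  1.  -0.7] w 0.0216 98.04213166236877
```

View pics/s2.png

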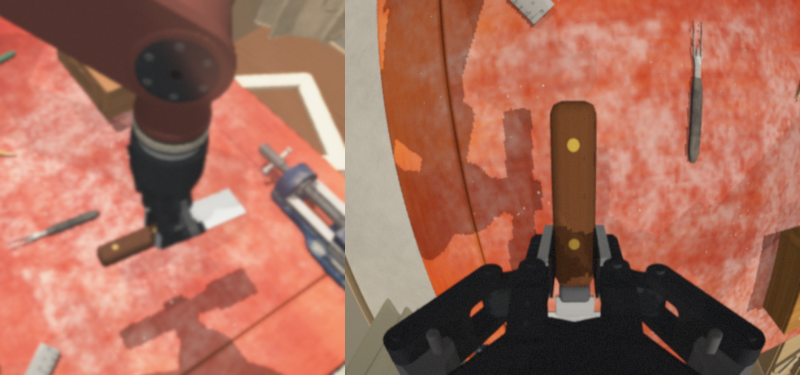

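The knife is held level and in line with the gripper. Next I carry it over to the box front.

Request:
carry_out([
  {"dx": 0.2, "dy": 0.5, "dz": 0, "spin": -0.63},
  {"dx": 0.2, "dy": 0.9, "dz": 0, "spin": -0.63},
  {"dx": 0.2, "dy": 1, "dz": 0, "spin": 0},
  {"dx": 0.2, "dy": 1, "dz": 0, "spin": 0},
  {"dx": 0.2, "dy": 1, "dz": 0, "spin": 0},
  {"dx": 0.2, "dy": 1, "dz": 0, "spin": 0},
  {"dx": 0.2, "dy": 1, "dz": 0, "spin": 0},
  {"dx": 0.2, "dy": 1, "dz": 0, "spin": 0},
  {"dx": 0.2, "dy": 1, "dz": 0, "spin": 0},
  {"dx": 0.2, "dy": 1, "dz": 0, "spin": 0},
])

```text
t: 8.25
eef_pos: [0.4079, -0.0621, 0.1139]
tcp_rot: [180.0, -0.1, 179.0]
wrist_force: [1.2, -0.9, -0.6]
width: 0.0212
grip_force: 98.1
```

Request:
carry_out([
  {"dx": 0, "dy": 1, "dz": 0, "spin": 0},
  {"dx": 0, "dy": 1, "dz": 0, "spin": 0},
  {"dx": 0, "dy": 1, "dz": 0, "spin": 0},
  {"dx": 0, "dy": 1, "dz": 0, "spin": 0},
  {"dx": 0, "dy": 0.6, "dz": 0.2, "spin": 0},
  {"dx": 0, "dy": 0, "dz": 0.5, "spin": 0},
  {"dx": 0, "dy": 0, "dz": 0.5, "spin": 0},
  {"dx": 0, "dy": 0, "dz": 0.5, "spin": 0},
  {"dx": 0, "dy": 0, "dz": 0, "spin": 0},
  {"dx": 0, "dy": 0, "dz": 0, "spin": 0},
])

```text
t: 9.25
eef_pos: [0.4103, 0.0517, 0.0717]
tcp_rot: [180.0, -0.1, 179.0]
wrist_force: [0.3, -0.3, -1.1]
width: 0.0211
grip_force: 98.1
```

```bash
python3 -c "
from h import *
s=manip.read_state();show(s)
sc=manip.snapshot('scene');tp=manip.snapshot('top');cv2.imwrite('pics/s3f.png',sc);cv2.imwrite('pics/t3f.png',tp)
cv2.imwrite('pics/s3.png',np.hstack([cv2.resize(sc[130:250,190:330],(420,360),interpolation=2),cv2.resize(tp[170:290,215:335],(360,360),interpolation=2)]))
"
```

```text
9.25 [0.4103 0.0517 0.0717] [ 1.8000e+02 -1.1000e-01  1.7897e+02] F [ 0.3 -0.3 -1.1] w 0.0211 98.13167095184326
```

View pics/s3.png

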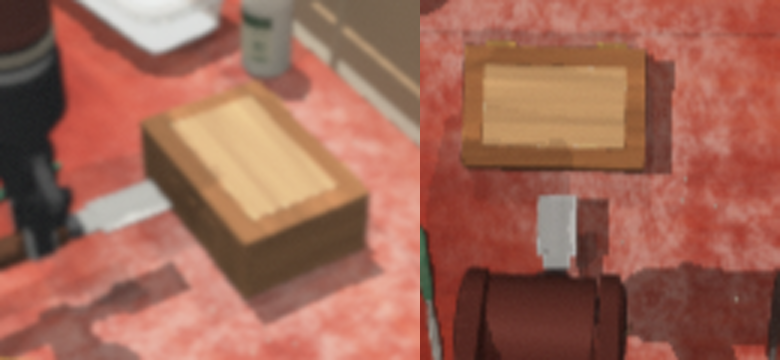

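Yellow hinges on the back edge confirm that the front faces the robot. In the top view the blade tip is at (261,235.3) and centred on the box. In the scene view it is at about (245,194). I'll triangulate its height.

```bash
python3 -c "
from h import *
import itertools
def ray(n,u,v):
    c=manip.camera_info(n);p=cast(n,u,v,0);return c['origin'],(p-c['origin'])/np.linalg.norm(p-c['origin'])
def tri(a,b):
    (o,d),(p,e)=ray('scene',*a),ray('top',*b)
    k=np.linalg.lstsq(np.c_[d,-e],p-o,rcond=None)[0];x,y=o+k[0]*d,p+k[1]*e;print(((x+y)/2).round(4),np.linalg.norm(x-y).round(4))
sc=cv2.imread('pics/s3f.png');tp=cv2.imread('pics/t3f.png')
for n,im,roi in(('scene',sc,(185,215,215,255)),('top',tp,(230,262,250,275))):
    H,S,V=cv2.split(cv2.cvtColor(im,cv2.COLOR_BGR2HSV));m=np.zeros(S.shape,np.uint8);a,b,c,d=roi;m[a:b,c:d]=((S<70)&(V>100))[a:b,c:d]
    cn=max(cv2.findContours(m,0,1)[0],key=cv2.contourArea);print(n,cv2.contourArea(cn),cv2.approxPolyDP(cn,2,True).reshape(-1,2).tolist())
tri((245,194.3),(261,235.3))
for z in(.05,.064):print(cast('top',261,235.3,z).round(4))
# lid front/back corner: scene vs top corners, lid top front-left / front-right
tri((190+143/3,130+122/3),(215+(463-420)/3,170+165/3));tri((190+247/3,130+243/3),(215+(645-420)/3,170+165/3))
"
```

```text
scene 306.5 [[247, 198], [239, 189], [220, 197], [215, 203], [218, 207], [226, 207]]
top 265.0 [[255, 235], [254, 254], [257, 259], [264, 259], [267, 236]]
[0.5198 0.0477 0.063 ] 0.0032
[0.5188 0.0487 0.05  ]
[0.5183 0.0483 0.064 ]
[0.5493 0.1414 0.0602] 0.0027
[ 0.5485 -0.0363  0.0623] 0.0017
```

Request:
carry_out([
  {"dx": 0, "dy": 0.2, "dz": 0.32, "spin": 0},
  {"dx": 0, "dy": 0, "dz": 0.32, "spin": 0},
  {"dx": 0, "dy": 0, "dz": 0, "spin": 0},
  {"dx": -0.4, "dy": 0, "dz": 0, "spin": 0},
  {"dx": -0.4, "dy": 0, "dz": 0, "spin": 0},
  {"dx": -0.4, "dy": 0, "dz": 0, "spin": 0},
  {"dx": -0.3, "dy": 0, "dz": 0, "spin": 0},
  {"dx": -0.3, "dy": 0, "dz": 0, "spin": 0},
  {"dx": 0, "dy": 0, "dz": 0, "spin": 0},
  {"dx": 0, "dy": 0, "dz": 0, "spin": 0},
])

```text
t: 10.35
eef_pos: [0.456, 0.0559, 0.0562]
tcp_rot: [180.0, -0.0, 179.0]
wrist_force: [0.4, 0.6, -0.4]
width: 0.0212
grip_force: 98.1
```

Request:
carry_out([
  {"dx": -0.4, "dy": 0, "dz": 0, "spin": 0},
  {"dx": -0.4, "dy": 0, "dz": 0, "spin": 0},
  {"dx": -0.4, "dy": 0, "dz": 0, "spin": 0},
  {"dx": -0.2, "dy": 0, "dz": -0.1, "spin": 0},
  {"dx": 0, "dy": 0, "dz": -0.2, "spin": 0},
  {"dx": 0, "dy": 0, "dz": -0.3, "spin": 0},
  {"dx": 0, "dy": 0, "dz": -0.3, "spin": 0},
  {"dx": 0, "dy": 0, "dz": -0.3, "spin": 0},
  {"dx": 0, "dy": 0, "dz": -0.3, "spin": 0},
  {"dx": 0, "dy": 0, "dz": -0.3, "spin": 0},
])

```text
t: 11.35
eef_pos: [0.4907, 0.0553, 0.1019]
tcp_rot: [180.0, -0.0, 179.0]
wrist_force: [-0.3, 0.6, -2.7]
width: 0.0212
grip_force: 98.1
```

```bash
python3 -c "
from h import *
s=manip.read_state();show(s)
sc=manip.snapshot('scene');cv2.imwrite('pics/s4.png',cv2.resize(sc[90:250,190:350],(480,480),interpolation=2))
"
```

```text
11.35 [0.4907 0.0553 0.1019] [ 1.8000e+02 -3.0000e-02  1.7898e+02] F [-0.3  0.6 -2.7] w 0.0212 98.08651685714722
```

View pics/s4.png

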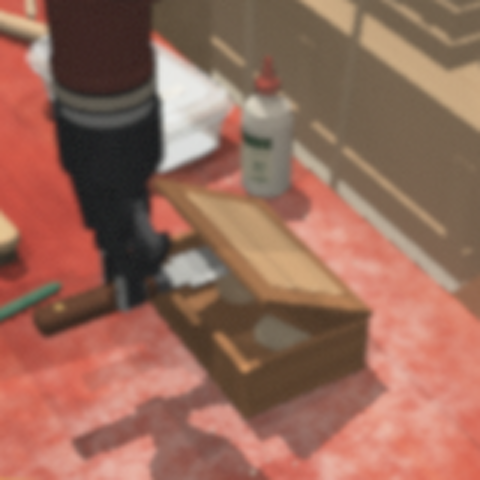

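The blade is lifting the lid, now at about 28°. I continue up and inward.

Request:
carry_out([
  {"dx": 0, "dy": 0, "dz": -0.3, "spin": 0},
  {"dx": -0.1, "dy": 0, "dz": -0.3, "spin": 0},
  {"dx": -0.2, "dy": 0, "dz": -0.3, "spin": 0},
  {"dx": -0.2, "dy": 0, "dz": -0.3, "spin": 0},
  {"dx": -0.2, "dy": 0, "dz": -0.2, "spin": 0},
  {"dx": -0.2, "dy": 0, "dz": -0.2, "spin": 0},
  {"dx": -0.2, "dy": 0, "dz": 0, "spin": 0},
  {"dx": -0.1, "dy": 0, "dz": 0, "spin": 0},
  {"dx": 0, "dy": 0, "dz": 0, "spin": 0},
  {"dx": 0, "dy": 0, "dz": 0, "spin": 0},
])

```text
t: 12.4
eef_pos: [0.5213, 0.0547, 0.1412]
tcp_rot: [-180.0, 0.0, 179.0]
wrist_force: [-0.0, -0.7, -1.1]
width: 0.0213
grip_force: 98.3
```

```bash
python3 -c "
from h import *
s=manip.read_state();show(s)
sc=manip.snapshot('scene');cv2.imwrite('pics/s5.png',cv2.resize(sc[90:250,190:350],(480,480),interpolation=2))
"
```

```text
12.4 [0.5213 0.0547 0.1412] [-1.8000e+02  2.0000e-02  1.7897e+02] F [-0.  -0.7 -1.1] w 0.0213 98.31531286239624
```

View pics/s5.png

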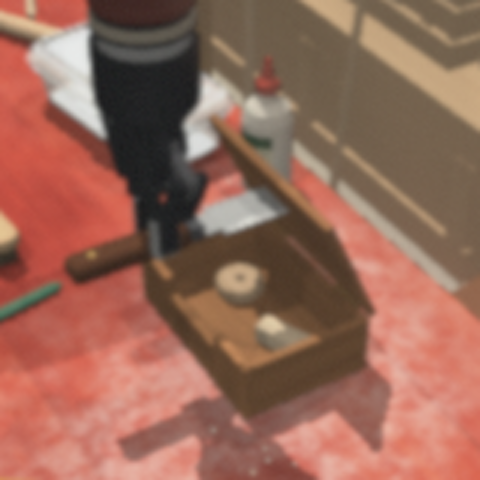

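The lid stands at about 60°. I withdraw the blade, carry the knife back to the clear spot and lay it down.

Request:
carry_out([
  {"dx": 0.3, "dy": 0, "dz": 0.1, "spin": 0},
  {"dx": 0.6, "dy": 0, "dz": 0.1, "spin": 0},
  {"dx": 0.8, "dy": 0, "dz": 0, "spin": 0},
  {"dx": 0.9, "dy": 0, "dz": 0, "spin": 0},
  {"dx": 0.9, "dy": 0, "dz": 0, "spin": 0},
  {"dx": 0.8, "dy": -0.2, "dz": 0, "spin": 0},
  {"dx": 0, "dy": -0.6, "dz": 0, "spin": 0},
  {"dx": 0, "dy": -0.9, "dz": 0, "spin": 0},
  {"dx": 0, "dy": -1, "dz": 0, "spin": 0},
  {"dx": 0, "dy": -1, "dz": 0, "spin": 0},
])

```text
t: 13.45
eef_pos: [0.4111, -0.0364, 0.1361]
tcp_rot: [-180.0, 0.0, 179.0]
wrist_force: [0.3, -0.5, -0.2]
width: 0.0215
grip_force: 98.3
```

Request:
carry_out([
  {"dx": -0.1, "dy": -1, "dz": 0, "spin": 0},
  {"dx": -0.1, "dy": -1, "dz": 0, "spin": 0},
  {"dx": -0.1, "dy": -1, "dz": 0, "spin": 0},
  {"dx": -0.1, "dy": -1, "dz": 0, "spin": 0},
  {"dx": -0.1, "dy": -1, "dz": 0, "spin": 0},
  {"dx": -0.1, "dy": -1, "dz": 0.2, "spin": 0},
  {"dx": -0.1, "dy": -1, "dz": 0.4, "spin": 0},
  {"dx": -0.1, "dy": -1, "dz": 0.6, "spin": 0},
  {"dx": -0.1, "dy": -1, "dz": 0.6, "spin": 0},
  {"dx": -0.1, "dy": -0.8, "dz": 0.6, "spin": 0},
])

```text
t: 14.45
eef_pos: [0.4322, -0.2823, 0.0757]
tcp_rot: [-180.0, 0.0, 178.9]
wrist_force: [0.1, 1.1, -0.6]
width: 0.0209
grip_force: 98.3
```

Request:
carry_out([
  {"dx": 0, "dy": -0.4, "dz": 0.5, "spin": 0},
  {"dx": 0, "dy": 0, "dz": 0.5, "spin": 0},
  {"dx": 0, "dy": 0, "dz": 0.4, "spin": 0},
  {"dx": 0, "dy": 0, "dz": 0.2, "spin": 0},
  {"dx": 0, "dy": 0, "dz": 0, "spin": 0},
  {"dx": 0, "dy": 0, "dz": 0, "spin": 0},
  {"dx": 0, "dy": 0, "dz": 0, "spin": 0},
  {"dx": 0, "dy": 0, "dz": 0, "spin": 0},
  {"dx": 0, "dy": 0, "dz": 0, "spin": 0},
  {"dx": 0, "dy": 0, "dz": 0, "spin": 0},
])

```text
t: 15.45
eef_pos: [0.4326, -0.2914, 0.0366]
tcp_rot: [-180.0, 0.0, 179.0]
wrist_force: [-0.2, -0.3, -0.8]
width: 0.0212
grip_force: 98.3
```

```bash
python3 -c "
from h import *
s=manip.read_state();show(s)
sc=manip.snapshot('scene');cv2.imwrite('pics/s6.png',sc)
"
```

```text
15.45 [ 0.4326 -0.2914  0.0366] [-1.7998e+02  3.0000e-02  1.7898e+02] F [-0.2 -0.3 -0.8] w 0.0212 98.32048058509827
```

View pics/s6.png

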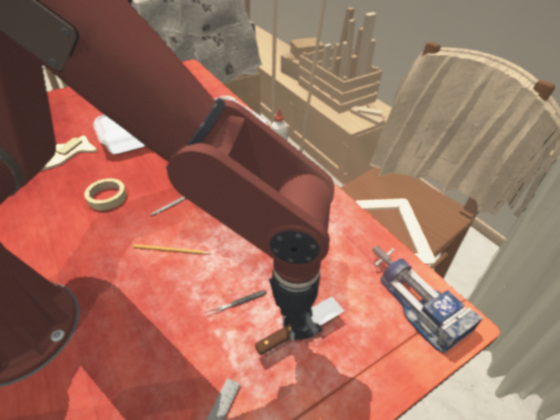

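The knife is clear of everything and close to the table, at the handle (275,340). I lower it the last 20 mm.

Request:
carry_out([
  {"dx": 0, "dy": 0, "dz": 0.3, "spin": 0},
  {"dx": 0, "dy": 0, "dz": 0.2, "spin": 0},
  {"dx": 0, "dy": 0, "dz": 0.2, "spin": 0},
  {"dx": 0, "dy": 0, "dz": 0.1, "spin": 0},
  {"dx": 0, "dy": 0, "dz": 0, "spin": 0},
  {"dx": 0, "dy": 0, "dz": 0, "spin": 0},
  {"dx": 0, "dy": 0, "dz": 0, "spin": 0},
  {"dx": 0, "dy": 0, "dz": 0, "spin": 0},
  {"dx": 0, "dy": 0, "dz": 0, "spin": 0},
  {"dx": 0, "dy": 0, "dz": 0, "spin": 0},
])

```text
t: 16.5
eef_pos: [0.4326, -0.2914, 0.0162]
tcp_rot: [-180.0, 0.0, 179.0]
wrist_force: [0.1, 0.7, -0.4]
width: 0.0214
grip_force: 98.3
```

Request:
carry_out([
  {"dx": 0, "dy": 0, "dz": 0.02, "spin": 0},
  {"dx": 0, "dy": 0, "dz": 0, "spin": 0},
  {"dx": 0, "dy": 0, "dz": 0, "spin": 0},
  {"dx": 0, "dy": 0, "dz": 0, "spin": 0},
  {"dx": 0, "dy": 0, "dz": 0, "spin": 0},
  {"dx": 0, "dy": 0, "dz": 0, "spin": 0},
  {"dx": 0, "dy": 0, "dz": 0, "spin": 0},
  {"dx": 0, "dy": 0, "dz": 0, "spin": 0},
  {"dx": 0, "dy": 0, "dz": 0, "spin": 0},
  {"dx": 0, "dy": 0, "dz": 0, "spin": 0},
], jaw=0.7)

```text
t: 17.5
eef_pos: [0.4324, -0.2913, 0.0158]
tcp_rot: [-180.0, -0.0, 179.0]
wrist_force: [-0.5, 0.5, -0.2]
width: 0.0597
grip_force: 0.0
```

Request:
carry_out([
  {"dx": 0, "dy": 0, "dz": -0.2, "spin": 0},
  {"dx": 0, "dy": 0, "dz": -0.5, "spin": 0},
  {"dx": 0, "dy": 0, "dz": -0.8, "spin": 0},
  {"dx": 0, "dy": 0, "dz": -1, "spin": 0},
  {"dx": 0, "dy": 0, "dz": -1, "spin": 0},
  {"dx": 0, "dy": 0, "dz": -1, "spin": 0},
  {"dx": 0, "dy": 0, "dz": -1, "spin": 0},
  {"dx": 0, "dy": 0, "dz": -0.5, "spin": 0},
  {"dx": 0, "dy": 0, "dz": 0, "spin": 0},
  {"dx": 0, "dy": 0, "dz": 0, "spin": 0},
])

```text
t: 18.5
eef_pos: [0.4321, -0.291, 0.1655]
tcp_rot: [180.0, -0.0, 179.0]
wrist_force: [0.2, 0.3, 0.2]
width: 0.0598
grip_force: 0.0
```

```bash
python3 -c "
from h import *
s=manip.read_state();show(s)
a=manip.snapshot('top');b=manip.snapshot('wrist');cv2.imwrite('pics/s7.png',np.hstack([cv2.resize(a[130:340,200:410],(400,400),interpolation=2),cv2.resize(b,(400,300))[:400] if 0 else cv2.resize(b,(400,400))]))
"
```

```text
18.5 [ 0.4321 -0.291   0.1655] [ 1.7999e+02 -1.0000e-02  1.7898e+02] F [0.2 0.3 0.2] w 0.0598 0.0
```

View pics/s7.png

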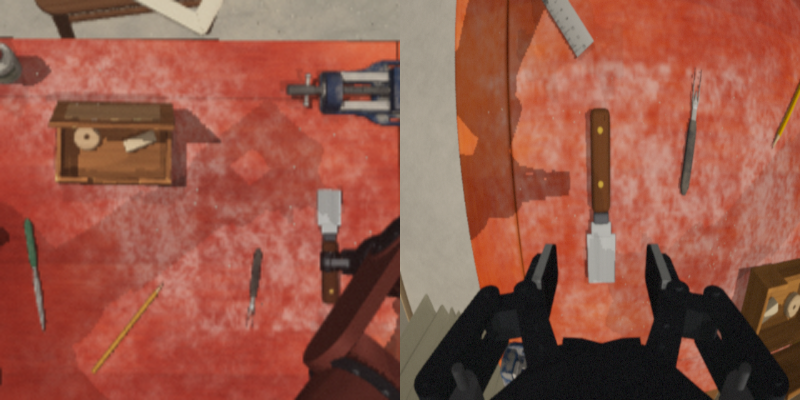

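The lid stays well open: its board is foreshortened at (112,115) in the top view, over the visible box interior. The knife lies flat at (600,195) in the wrist view, and the gripper is clear.

```bash
python3 -c "
from station import manip
print(manip.sign_off())"
```

```text
the job is handed in; nothing more can be done
None
```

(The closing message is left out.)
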